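# Tip the press dies into the basket and hang it up

### The job

Stand the black basket on the table under the front lip of the tipping bucket, then push the bucket's lever towards the lip, past its spring catch and all the way over, so that all three brass dies drop into the basket, and let the bucket swing back home. Then hang the basket with the dies in it by its handle on the two-pronged hook stand, handle bar across both prongs, and let go so that it hangs still and level. Leave the jar, the mallet and the slicker where they are.

Things in the scene. Friction and masses are not known exactly. Their poses are not given: they have to be found in the camera images.
- basket: Loose black plastic basket, 100 (x) x 130 (y) x 60 mm high, open top, walls and floor 4 mm, 0.2 to 0.33 kg. Origin: centre of its underside, z up. A fixed hoop handle of 8 mm wire stands over it in its y-z plane: uprights at y = +-62 mm up to 136 mm, then a straight top bar along y, 108 mm long, axis 145 mm high. Same after a half turn. Starts upright between tipping bucket and hook stand.
- basket_grip (a point): Middle of the handle's top bar, 145 mm above the basket's underside; here the bar carries a pale wooden grip block, 14 mm (x) x 36 mm (y) x 14 mm high. Axes as the basket's: the bar runs along y.
- tipper: Fixed metal stand of the tipping bucket. Origin: on the table where the dies drop: the basket's middle belongs here, its x axis along this x axis. The bucket dumps to this frame's -x (roughly to the robot). Base plate (10 mm thick) from x = +60 mm, cheeks from x = +82 mm; before them only pivot arms at y = +-49 mm, underside 74 mm high, reach forward over the basket's rim.
- tray_lip (a point): Middle of the bucket's front lip (moves with the bucket), over which the dies slide out. At rest at x = +35 mm of the stand and 95 mm high; sinks to about 80 mm when tipped. Axes at rest as the stand's.
- tray_pivot (a point): Fixed point on the bucket's pivot axis, mid width, 85 mm above the table, at x = +45 mm, y = 0 of the stand; the axis runs along the stand's y.
- tray (a joint): Tipping angle of the bucket (steel scoop, 76 mm wide, 95 mm long, open at the lip), rad: 0 level, at rest; 1.2 hard stop, lip down. A spring pulls it back to 0; a ball catch resists between 0.05 and 0.3. 4 to 10 N on the lever tip it; dies slide out at 0.5 to 1 rad. All the way over means beyond 1.0. Let go, it swings back to 0 by itself.
- tray_push (a point): Middle of the black cross-bar on the bucket's lever (moves with it): 12 mm thick, 48 mm long along the stand's y, at y = +85 mm of the stand, 90 mm from the pivot axis. At rest 64 mm behind (+x) the axis and 149 mm high; swings up and over to -x: at 1.1 rad 28 mm before the axis, 170 mm high. Closed fingers reaching 10 to 30 mm below the bar can push it straight along -x.
- hook: Fixed hook stand: dark base plate 12 mm thick, two posts at x = +135 mm, two parallel upturned prongs of 8 mm rod at y = +-35 mm pointing to this frame's -x (roughly to the robot). Origin: on the table 40 mm before the seat's middle. Side view of a prong: level at 220 mm from the post to x = +95 mm, down to x = +60, flat seat to x = +20, up to its end at x = -5. Nothing is higher than 226 mm.
- hook_seat (a point): Middle of the seat, midway between the prongs, level with the top of the flat seat, 190 mm above the table. Axes as the stand's. A hung handle bar lies along y across both prongs, its axis 4 mm above this point, with the wooden grip between the prongs (62 mm free between them).
- hook_end (a point): Midway between the upturned ends of the two prongs, level with their tops: x = -5 mm of the stand, 45 mm before the seat's middle, 214 mm above the table. The handle bar must pass over this and the basket's rim under the prongs (underside 182 mm high at the seat).
- die1: Loose turned brass die for a hand press (one of three, alike), 18 mm across, 18 mm high with a narrower neck on top, 30 g; stands in the bucket at the start. Origin: centre of its underside.
- die2: Loose turned brass die for a hand press (second of three, alike), 18 mm across, 18 mm high with a narrower neck on top, 30 g; stands in the bucket at the start. Origin: centre of its underside.
- die3: Loose turned brass die for a hand press (third of three, alike), 18 mm across, 18 mm high with a narrower neck on top, 30 g; stands in the bucket at the start. Origin: centre of its underside.
- jar: Bystander: loose amber jar with black cap, 56 mm across, 85 mm high, beyond the basket. Origin: centre of its underside.
- mallet: Bystander: loose wooden mallet lying at the robot's right, about 240 mm long along its x, head (52 mm thick, 80 mm wide) at x = +90 mm. Origin: on the table, under its length's middle.
- slicker: Bystander: loose turned wooden edge slicker standing at the robot's left, 36 mm across, 110 mm high. Origin: centre of its underside.
Mind the look-alikes: they are no part of the job. What is shaped like the tipper but purple is not meant. What is shaped like the basket but orange or purple is not meant.

How it is judged (in metres and radians):
On the way, in this order (a step that is already met when the one before it is completed fails the run):
1. the basket stands upright on the table under the lip (its middle within 40 mm of the drop spot each way) with the bucket at rest (x of basket in the frame of tipper between -0.04 and 0.04 m and y of basket in the frame of tipper between -0.04 and 0.04 m and height (world z) of basket below 0.008 m and angle between basket's own z axis and vertical below 0.1 rad and value of joint tray below 0.1 rad), for 0.2 s.
2. the bucket is tipped past its catch and over, beyond 1.0 rad (value of joint tray above 1 rad), for 0.05 s.
3. all three dies are in the basket and the bucket has swung back home (below 0.1 rad) (x of die1 in the frame of basket between -0.05 and 0.05 m and y of die1 in the frame of basket between -0.065 and 0.065 m and z of die1 in the frame of basket between -0.003 and 0.06 m and x of die2 in the frame of basket between -0.05 and 0.05 m and y of die2 in the frame of basket between -0.065 and 0.065 m and z of die2 in the frame of basket between -0.003 and 0.06 m and x of die3 in the frame of basket between -0.05 and 0.05 m and y of die3 in the frame of basket between -0.065 and 0.065 m and z of die3 in the frame of basket between -0.003 and 0.06 m and value of joint tray below 0.1 rad), for 0.2 s.
At the end, for the whole second after the job is handed in: Dies in the basket; bucket below 0.1 rad; basket hangs at rest (under 0.05 m/s), over 30 mm off the table, bar across both prongs: its middle within 35 mm along, 25 mm across, -4 to +20 mm in height of the seat, square within 0.35 rad, level within 0.25 rad (all of step 3 and x of basket_grip in the frame of hook_seat between -0.035 and 0.035 m and y of basket_grip in the frame of hook_seat between -0.025 and 0.025 m and z of basket_grip in the frame of hook_seat between -0.004 and 0.02 m and angle between the y axis of basket and the y axis of hook, either way round below 0.35 rad and angle between basket's own z axis and vertical below 0.25 rad and height (world z) of basket above 0.03 m and contact force between basket and hook above 1 N and linear speed of basket below 0.05 m/s); the robot touches nothing.
It fails at once if the jar is moved more than 30 mm (distance of jar from where it was at the start of the episode above 0.03 m).
It fails at once if the mallet is moved more than 30 mm (distance of mallet from where it was at the start of the episode above 0.03 m).
It fails at once if the slicker is moved more than 30 mm (distance of slicker from where it was at the start of the episode above 0.03 m).
It also fails if it takes over 72 s, if anything falls off the work surface, if the arm or the gripper's body presses on something with over 40 N, if the wrist force passes 120 N, or if a joint passes its speed limit or range.

### The arm

A 7-joint arm with a two-finger parallel gripper is mounted at the origin on the work surface. World frame = base frame: x ahead of the robot, y to its left, z up, the work surface at z = 0. Lengths are in m, angles in degrees, forces in N, time in s.
With the tool pointing down it reaches from about 0.425 to 0.875 m from the base axis. Payload 4.7 kg.
Tool frame: the origin (TCP) lies between the finger pads; the fingertips stand 19 mm ahead of it and the grasp point (between the pads) is the TCP; x points along the fingers, z is the direction in which the jaws open and shut, and the axes are right-handed (so a half turn about x gives the same grasp; the last joint's range is limited). The gripper opens to 87 mm and grips with 3 to 60 N. Pads are 19 mm wide; open, the fingers measure 117 mm over their backs; the gripper's body (75 mm by 190 mm) begins 51 mm behind the grasp point.
Start: joints at [77.584, 18.392, -4.016, 83.108, 1.295, 78.541, -3.26], TCP at [0.149, -0.633, 0.219] pointing down, gripper open.
Joint ranges: [-163.93, 163.93], [-17.29, 119.83], [-79.2, 71.16], [3.27, 140.29], [-89.18, 269.18], [5.43, 117.66], [-154.24, 154.24]. Speed limits (degrees/s): [147.25, 147.25, 180, 180, 180, 180, 180].

### API

Orientations are given as [roll, pitch, yaw] about the fixed x, y, z axes, in that order (R = Rz(yaw) Ry(pitch) Rx(roll)).
In Python, from cell import monitor, read_camera, camera_model, env, regions_of gives the robot as it stands. The module is installed in compiled form; this text tells all that it offers.
- The arm moves only by the tool step_arm, never from a script. Its argument "deltas" is a list of rows, each a list of 5 numbers: the gripper's target within -1 to 1 (fully open at 1, half-way at 0, shut at -1), then the shift along the tool's x, y, z in m, then the turn about the tool's x in degrees. A call has 1 to 12 rows; each row is the pose to reach, as a shift and turn from the pose commanded when the call began, along the tool's axes at that moment; what a row does not reach only later rows make up. A row lasts 1/8 s, in which the tool goes at most 62.5 mm and 10.7 degrees, less where a joint would pass 70% of its speed; a pose out of reach is approached as far as the arm can. A call with a gripper value outside its range is refused whole. The fingers move at their own pace and stop on an object; "newtons" is the grip in N (left out, the last holds). Time passes only in rows, so rows that repeat a pose let the fingers close. It gives the time, the measured TCP pose, the force and the opening at its end, in the units of the state.
- monitor.get_obs(): the state, without advancing time (a new reading comes with each control period).
- read_camera(name): name is "side" or "top"; returns (picture, depth): 400x640x3 uint8, red, green, blue; 400x640 float32, m along the optical axis (not along the pixel's ray), 0 where there is no reading.
- camera_model(name): a dict with "fx", "fy", "cx", "cy" (pixels), "xyz" and "attitude" of the camera in the world. Camera axes: x right, y down, z forward; pixel columns grow to the right and rows downward; lengths in m; the calibration is good to about 2 mm. A picture is of the moment at which its call begins. camera_model takes no time and is no camera call.
- env.sign_off(): hands the job in, once; it reports no verdict.
Trained networks look in the newest picture that a camera, given by its name, has taken for a name from the list of things; names that differ only in an ending like _2 or _b are one class to them, and where a whole thing is asked for, a point or a joint stands for the part that bears it (a point fixed in the world has none). Each returns a list of dicts, best first, with "p" (0 to 1); they miss things now and then, are a little off and sometimes report something else, mostly with a low value. They report only what shows in the picture. A call takes as long as a camera call. They do not tell look-alikes from the thing itself.
- regions_of(camera, thing): "pixels" (400x640 bool, what is visible of it) and "pixel" ([column, row] in pixels, amid what is visible of it).
The state is a dict: "time_s": time; "qpos": joint angles; "joint_velocities": joint speeds; "effort": joint torques, N m; "tool_pos": TCP position; "tool_rot": TCP orientation; "force": force on the tool from outside, world axes, zero at the start; "wrist_torque": the same for the moment, N m; "grip_width": finger opening in m.
Only numpy, scipy, OpenCV 4.12 (cv2) and the standard library are available. Lean on these libraries where they do the work, as an engineer would, in place of code of your own. Each camera call takes 0.05 s, during which the arm holds its last target. There are 200 camera calls.

## Working session

There is one attempt and no reset: what is moved stays moved. The work goes in short steps, Python scripts to look and compute and a tool call to move; the robot and the scene stay as the last step left them, time stands still between calls to the robot, and variables do not carry over. Pictures are saved under pics/ and viewed, about 8 in all and at most 12, crops included, and the job is handed in when it is done.

Besides the shell and the picture viewer there is one more tool, called after "Emit:" in YAML: its name, and indented under it one key for each argument. step_arm: Moves the arm, as the interface text tells. Its arguments: {"type":"object","properties":{"deltas":{"type":"array"},"newtons":{"type":"number"}},"required":["deltas"]}

```bash
mkdir -p pics
cat > h.py <<'E'
import numpy as np, cv2
from scipy.spatial.transform import Rotation as R
from cell import monitor, read_camera, camera_model, env, regions_of
def cam(n):
    m=camera_model(n); return m
def rot(a):
    a=np.array(a,float)
    if a.shape==(3,3): return a
    if a.size==4: return R.from_quat(a).as_matrix()
    return R.from_euler('xyz',a,degrees=True).as_matrix()
def cloud(n,depth):
    m=camera_model(n); v,u=np.mgrid[:400,:640]
    P=np.stack([(u-m['cx'])/m['fx']*depth,(v-m['cy'])/m['fy']*depth,depth],-1)
    return P@rot(m['attitude']).T+np.array(m['xyz'])
def proj(n,p):
    m=camera_model(n); q=rot(m['attitude']).T@(np.array(p)-m['xyz']); return m['fx']*q[0]/q[2]+m['cx'],m['fy']*q[1]/q[2]+m['cy']
E
python3 - <<'E'
from h import *
print(monitor.get_obs())
ims=[]
for n in ['side','top']:
    print(n,camera_model(n))
    im,d=read_camera(n); C=cloud(n,d); np.savez(f'{n}.npz',im=im,d=d,C=C)
    cv2.imwrite(f'pics/{n}0.png',im[:,:,::-1])
    for t in ['basket','basket_grip','tipper','tray_lip','tray_push','hook','die1','jar','mallet','slicker']:
        for r in regions_of(n,t)[:4]:
            c=C[r['pixels']&(d>0)]
            print(n,t,round(r['p'],2),np.round(r['pixel']),r['pixels'].sum(),np.round(np.median(c,0),3) if len(c) else '', np.round(np.percentile(c,[2,98],axis=0),3).tolist() if len(c) else '')
E
```

```text
{'time_s': 0.0, 'qpos': array([77.5817752 , 18.44022685, -4.01529012, 83.17546304,  1.29488997,
       78.54050236, -3.2600595 ]), 'joint_velocities': array([-0.0321992 , -0.06727695, -0.03957898, -0.03167914,  0.08620135,
       -0.00291453,  0.02123858]), 'effort': array([ 3.74094925e-04, -4.91282523e+01, -4.03197370e-01, -3.12528276e+01,
       -6.37278683e-02,  4.34586941e-02,  1.87533419e-04]), 'tool_pos': array([ 0.14853523, -0.63222186,  0.21834334]), 'tool_rot': array([-177.04435569,   89.88889688,  106.18332075]), 'force': array([0.31259311, 0.21410106, 0.85016767]), 'wrist_torque': array([-0.05000135,  0.00671376,  0.00030316]), 'grip_width': 0.08699834505659741}
side {'fx': 447.8954201164033, 'fy': 447.8954201164033, 'cx': 327.44752277298295, 'cy': 200.09228527118816, 'xyz': array([-0.51897369,  0.95245745,  1.05638974]), 'attitude': array([-122.08928829,    0.36821793, -137.77401178])}
side basket 0.95 [264. 198.] 766 [ 0.816 -0.108  0.034] [[0.738, -0.175, -0.003], [0.888, -0.042, 0.146]]
side basket 0.9 [382. 232.] 740 [ 0.277 -0.209  0.033] [[0.045, -0.281, -0.001], [0
[... 3194 characters left out ...]
ush 0.71 [201. 282.] 836 [0.183 0.285 0.097] [[0.132, 0.232, 0.011], [0.226, 0.369, 0.154]]
top tray_push 0.6 [470. 240.] 803 [ 0.286 -0.619  0.097] [[0.236, -0.658, 0.011], [0.325, -0.53, 0.154]]
top hook 0.81 [218. 159.] 1422 [0.601 0.241 0.014] [[0.507, 0.176, 0.005], [0.661, 0.301, 0.227]]
top jar 0.56 [280. 136.] 242 [0.676 0.016 0.082] [[0.656, -0.008, 0.014], [0.704, 0.041, 0.089]]
top mallet 0.72 [404. 216.] 633 [ 0.391 -0.416  0.038] [[0.214, -0.459, 0.019], [0.435, -0.384, 0.056]]
top slicker 0.67 [175. 217.] 128 [0.401 0.384 0.062] [[0.388, 0.376, -0.001], [0.416, 0.424, 0.111]]
top slicker 0.24 [403. 215.] 648 [ 0.391 -0.416  0.038] [[0.211, -0.46, 0.003], [0.435, -0.384, 0.056]]
```

View pics/top0.png

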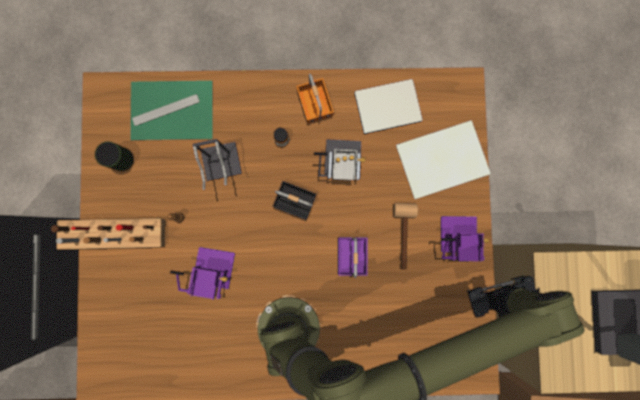

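View pics/side0.png

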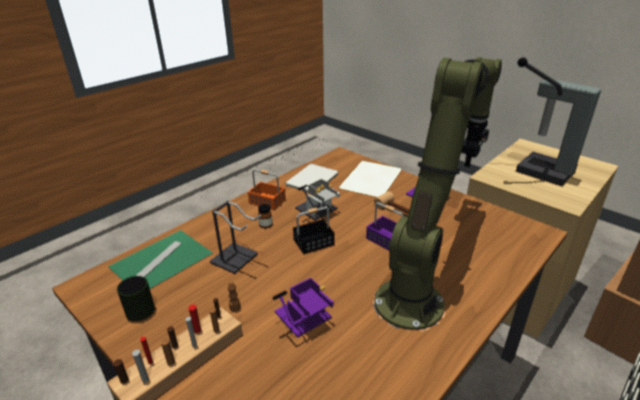

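Run:
```python
from h import *
for n in ['top','side']:
    D=np.load(n+'.npz'); im,d,C=D['im'],D['d'],D['C']
    def box(name,cx,cy,r,z0,z1,dark=None):
        m=(d>0)&(abs(C[...,0]-cx)<r)&(abs(C[...,1]-cy)<r)&(C[...,2]>z0)&(C[...,2]<z1)
        if dark: m&=im.max(-1)<dark
        p=C[m]
        if len(p)<5: print(n,name,len(p)); return
        c,(w,h),a=cv2.minAreaRect(p[:,:2].astype(np.float32))
        mu=p.mean(0); w_,v=np.linalg.eigh(np.cov(p[:,:2].T))
        print(n,name,len(p),'rect',np.round(c,4),np.round([w,h],4),round(a,1),'mean',mu.round(4),'dir',round(np.degrees(np.arctan2(v[1,1],v[0,1])),1),'zr',p[:,2].min().round(3),p[:,2].max().round(3))
    box('bask all',.456,-.025,.09,.012,.2)
    box('bask rim',.456,-.025,.09,.045,.07)
    box('bask bar',.456,-.025,.09,.13,.17)
    box('tip lever',.6,-.19,.12,.138,.17)
    box('tip tray',.58,-.2,.11,.086,.125)
    box('tip all',.59,-.19,.12,.02,.2)
    box('tip base',.6,-.19,.12,.006,.02)
    box('hook hi',.6,.24,.15,.17,.24)
    box('hook base',.6,.24,.15,.007,.02)
    box('hook all',.6,.24,.15,.1,.24)
    box('jar',.675,.016,.06,.06,.1); box('slick',.4,.39,.05,.05,.13)
D=np.load('top.npz'); im=D['im']
a=cv2.resize(im[120:240,180:400],None,fx=3.6,fy=3.6,interpolation=cv2.INTER_CUBIC)
cv2.imwrite('pics/crop1.png',a[:,:,::-1]); print(a.shape)
```

```text
top bask all 350 rect [ 0.4851 -0.0393] [0.1306 0.1671] 68.2 mean [ 0.4598 -0.0251  0.0827] dir 76.8 zr 0.012 0.158
top bask rim 161 rect [ 0.4544 -0.0265] [0.1301 0.1003] 67.9 mean [ 0.4564 -0.0246  0.0587] dir 65.8 zr 0.046 0.067
top bask bar 113 rect [ 0.4543 -0.0272] [0.1284 0.0135] 70.4 mean [ 0.454  -0.028   0.1482] dir 67.9 zr 0.133 0.158
top tip lever 62 rect [ 0.5941 -0.167 ] [0.1409 0.0408] 89.1 mean [ 0.5984 -0.1222  0.1511] dir 82.0 zr 0.138 0.16
top tip tray 787 rect [ 0.569  -0.1905] [0.1545 0.0937] 85.0 mean [ 0.5675 -0.1998  0.0979] dir 103.3 zr 0.086 0.125
top tip all 970 rect [ 0.5763 -0.2001] [0.1463 0.3133] 28.0 mean [ 0.5698 -0.1927  0.1009] dir 104.2 zr 0.021 0.16
top tip base 581 rect [ 0.6002 -0.1903] [0.239  0.2378] 0.1 mean [ 0.6329 -0.2019  0.0104] dir 122.6 zr 0.006 0.02
top hook hi 357 rect [0.5612 0.2319] [0.1497 0.0813] 10.8 mean [0.5813 0.2358 0.2095] dir -169.5 zr 0.17 0.232
top hook base 1092 rect [0.6014 0.2404] [0.2991 0.2874] 1.6 mean [0.6031 0.2421 0.0117] dir -149.0 zr 0.007 0.02
top hook all 399 rect [0.5612 0.2319] [0.1496 0.0816] 10.6 mean [0
[... 947 characters left out ...]
8.2 zr 0.02 0.156
side tip base 239 rect [ 0.5639 -0.1861] [0.1614 0.232 ] 69.4 mean [ 0.5889 -0.1874  0.0098] dir 149.8 zr 0.006 0.02
side hook hi 327 rect [0.5609 0.2308] [0.1489 0.0858] 12.7 mean [0.5842 0.2392 0.2038] dir -165.5 zr 0.17 0.228
side hook base 671 rect [0.6383 0.256 ] [0.2074 0.16  ] 7.4 mean [0.5976 0.2429 0.0108] dir 85.1 zr 0.007 0.018
side hook all 423 rect [0.5609 0.2308] [0.1489 0.0858] 12.7 mean [0.5933 0.2418 0.1887] dir -164.0 zr 0.1 0.228
side jar 117 rect [0.6821 0.0172] [0.056  0.0483] 1.2 mean [0.6769 0.0214 0.0777] dir 132.7 zr 0.061 0.088
side slick 131 rect [0.3967 0.3929] [0.026  0.0224] 72.0 mean [0.396  0.3943 0.0809] dir 58.0 zr 0.051 0.109
(432, 792, 3)
```

View pics/crop1.png

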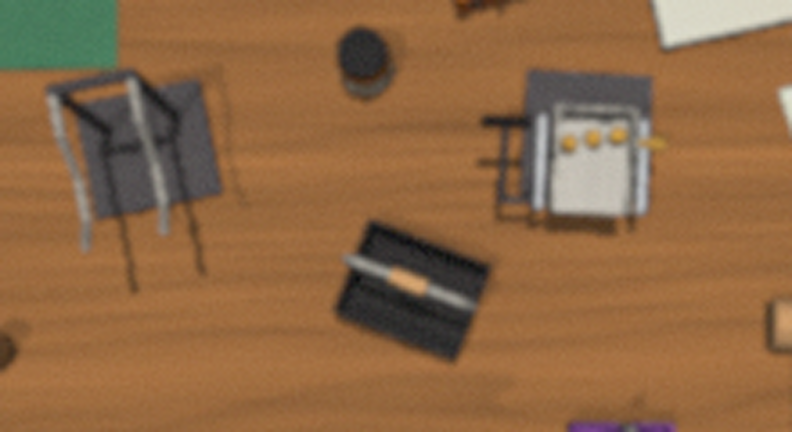

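Run:
```python
from h import *
def line(p,name):
    mu=p.mean(0); w,v=np.linalg.eigh(np.cov(p[:,:2].T)); a=np.degrees(np.arctan2(v[1,1],v[0,1])); t=(p[:,:2]-mu[:2])@v[:,1]
    print(name,len(p),mu.round(4),'dir',round((a+90)%180-90,1),'len',np.round(t.max()-t.min(),3), 'rms',np.sqrt(w[0]).round(4))
for n in ['top','side']:
    D=np.load(n+'.npz'); im,d,C=D['im'],D['d'],D['C']
    sat=cv2.cvtColor(im,cv2.COLOR_RGB2HSV)[...,1]
    g=(d>0)
    X,Y,Z=C[...,0],C[...,1],C[...,2]
    # prongs in hook approx frame
    c,s=np.cos(np.radians(11)),np.sin(np.radians(11))
    hx=(X-.4954)*c+(Y-.218)*s; hy=-(X-.4954)*s+(Y-.218)*c
    for sg in (1,-1):
        line(C[g&(abs(hy*sg-.035)<.015)&(hx>-.03)&(hx<.125)&(Z>.17)&(Z<.24)],f'{n} prong{sg}')
    m=g&(abs(hx-.135)<.012)&(abs(hy)<.06)&(Z>.205)&(Z<.24); line(C[m],n+' crossbar')
    # tipper
    t=g&(X>.5)&(X<.7)&(Y>-.29)&(Y<-.09)
    m=t&(Z>.14)&(Z<.165)&(Y>-.16); line(C[m],n+' lever'); print(np.percentile(C[m],[3,97],axis=0).round(3).tolist())
    m=t&(Z>.083)&(Z<.13)&(Y<-.148)&(Y>-.255); r=cv2.minAreaRect(C[m][:,:2].astype(np.float32)); print('tray+arms',np.round(r[0],4),np.round(r[1],4),round(r[2],1))
    b=t&(sat<70)&(Z>.004)&(Z<.02); bm=cv2.morphologyEx(b.astype(np.uint8),cv2.MORPH_OPEN,np.ones((3,3)))>0
    if bm.sum()>20: r=cv2.minAreaRect(C[bm][:,:2].astype(np.float32)); print('base',bm.sum(),np.round(r[0],4),np.round(r[1],4),round(r[2],1))
    # lip line: per y-bin front-most tray point
    m=t&(Z>.086)&(Z<.104)
    p=C[m]
    q=[]
    for y in np.arange(-.226,-.16,.006):
        k=p[abs(p[:,1]-y)<.003]
        if len(k): q.append([np.percentile(k[:,0],3),y])
    q=np.array(q); print('lip', np.round(q[:,0],3).tolist(), np.degrees(np.polyfit(q[:,1],q[:,0],1)[0]).round(1))
    for sx in (.545,.57,.59):
        k=C[t&(abs(X-sx)<.006)&(Z>.083)&(Z<.13)]; print(sx,'y ext',np.percentile(k[:,1],[1,99]).round(3))
```

```text
top prong1 115 [0.548  0.2645 0.2048] dir 11.2 len 0.131 rms 0.0024
top prong-1 109 [0.5606 0.1956 0.2045] dir 11.4 len 0.132 rms 0.0023
top crossbar 116 [0.6271 0.2438 0.2237] dir -79.1 len 0.081 rms 0.0043
top lever 56 [ 0.5993 -0.1179  0.1523] dir 85.2 len 0.043 rms 0.0049
[[0.588, -0.14, 0.144], [0.606, -0.099, 0.158]]
tray+arms [ 0.5676 -0.2034] [0.1042 0.0964] 88.6
base 347 [ 0.6356 -0.1877] [0.0886 0.1707] 34.9
lip [0.522, 0.528, 0.522, 0.522, 0.525, 0.529, 0.525, 0.526, 0.529, 0.526, 0.527] 3.9
0.545 y ext [-0.252 -0.113]
0.57 y ext [-0.252 -0.113]
0.59 y ext [-0.269 -0.152]
side prong1 95 [0.5473 0.2651 0.2021] dir 11.1 len 0.131 rms 0.0027
side prong-1 88 [0.5587 0.1963 0.2017] dir 10.5 len 0.131 rms 0.0027
side crossbar 88 [0.6243 0.2453 0.2195] dir -81.2 len 0.081 rms 0.0034
side lever 33 [ 0.5967 -0.1188  0.1487] dir 82.7 len 0.041 rms 0.0045
[[0.588, -0.139, 0.142], [0.604, -0.1, 0.155]]
tray+arms [ 0.5675 -0.199 ] [0.1041 0.1021] 0.8
base 162 [ 0.6044 -0.1998] [0.1203 0.1313] 86.1
lip [0.53, 0.519, 0.52, 0.529, 0.521, 0.523, 0.527, 0.523, 0.526, 0.525, 0.535] 5.3
0.545 y ext [-0.24  -0.111]
0.57 y ext [-0.262 -0.114]
0.59 y ext [-0.268 -0.151]
```

```bash
cat >> h.py <<'E'
def to(*wps):
    "wps: (x,y,z,jawyaw deg); prints delta rows from measured pose"
    o=monitor.get_obs(); M=rot(o['tool_rot']); p=o['tool_pos']
    jy=np.degrees(np.arctan2(M[1,2],M[0,2])); print('pos',p.round(4),'jaw yaw',round(jy,1),'xaxis',M[:,0].round(3),'q',o['qpos'].round(0),'F',o['force'].round(1),'w',round(o['grip_width'],4),'t',o['time_s'])
    for w in wps:
        dl=M.T@(np.array(w[:3])-p); t=-(w[3]-jy); t=(t+90)%180-90
        print(np.round(dl,4),round(t,1))
E
python3 -c "
from h import *
to((.40,-.38,.28,-22),(.454,-.027,.25,-22),(.454,-.027,.147,-22))"
```

```text
pos [ 0.1487 -0.6328  0.2195] jaw yaw -76.8 xaxis [-0. -0. -1.] q [78. 18. -4. 83.  1. 79. -3.] F [ 0.2  0.5 -0.2] w 0.0868 t 1.1
[-0.0605  0.3025 -0.1886] -54.8
[-0.0306  0.4358 -0.5199] -54.8
[ 0.0724  0.4358 -0.5199] -54.8
```

Emit:
step_arm:
  deltas:
    - [1,-0.06,0.05,-0.03,-10]
    - [1,-0.06,0.1,-0.06,-20]
    - [1,-0.06,0.15,-0.094,-30]
    - [1,-0.06,0.2,-0.126,-40]
    - [1,-0.06,0.25,-0.157,-50]
    - [1,-0.06,0.3025,-0.189,-54.8]
    - [1,-0.055,0.33,-0.245,-54.8]
    - [1,-0.05,0.355,-0.3,-54.8]
    - [1,-0.045,0.38,-0.36,-54.8]
    - [1,-0.04,0.4,-0.41,-54.8]
    - [1,-0.035,0.418,-0.465,-54.8]
    - [1,-0.03,0.436,-0.52,-54.8]

```text
time_s: 2.6
tool_pos: [0.4542, -0.025, 0.2496]
tool_rot: [-23.1, 89.9, -45.1]
force: [0.5, -1.4, -0.8]
grip_width: 0.0869
```

Emit:
step_arm:
  deltas:
    - [1,0,0,0,0]
    - [1,0,0,0,0]
    - [1,0,0,0,0]

```text
time_s: 2.98
tool_pos: [0.4541, -0.0284, 0.2494]
tool_rot: [-90.5, 90.0, -112.6]
force: [0.0, -0.3, -0.3]
grip_width: 0.0869
```

Run:
```python
from h import *
to((.454,-.027,.25,-22),(.454,-.027,.147,-22))
im,d=read_camera('side'); C=cloud('side',d)
u,v=map(int,proj('side',(.454,-.027,.15)))
a=cv2.resize(im[v-60:v+70,u-90:u+90],None,fx=3.5,fy=3.5,interpolation=cv2.INTER_CUBIC); cv2.imwrite('pics/c2.png',a[:,:,::-1])
```

```text
pos [ 0.4541 -0.0284  0.2494] jaw yaw -22.1 xaxis [-0. -0. -1.] q [ 45.  -6. -41. 105.  -4.  79. -17.] F [ 0.  -0.3 -0.3] w 0.0869 t 2.975
[-0.0006  0.0013 -0.0006] -0.1
[ 0.1024  0.0013 -0.0006] -0.1
```

View pics/c2.png

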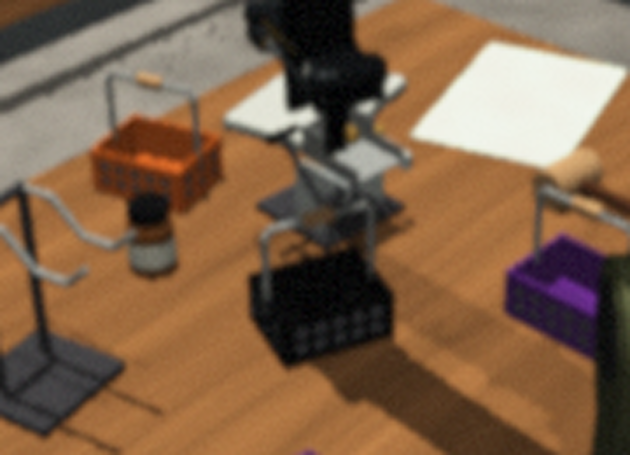

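Emit:
step_arm:
  deltas:
    - [1,0.05,0.001,-0.001,0]
    - [1,0.1,0.001,-0.001,0]
    - [1,0.102,0.001,-0.001,0]
    - [-1,0.102,0.001,-0.001,0]
    - [-1,0.102,0.001,-0.001,0]
    - [-1,0.102,0.001,-0.001,0]
    - [-1,0.102,0.001,-0.001,0]
    - [-1,0.102,0.001,-0.001,0]
  newtons: 40

```text
time_s: 4.03
tool_pos: [0.4537, -0.0256, 0.1477]
tool_rot: [-16.2, 90.0, -38.2]
force: [0.2, 0.4, 0.2]
grip_width: 0.0447
```

Run:
```python
from h import *
z=monitor.get_obs()['tool_pos'][2]
to((.454,-.027,z+.006,-22),(.406,-.189,z+.006,-4.5),(.486,-.195,z+.006,-4.5),(.486,-.195,z,-4.5))
```

```text
pos [ 0.4537 -0.0256  0.1477] jaw yaw -22.0 xaxis [ 0. -0. -1.] q [ 44.  -1. -43. 114.  -1.  67. -21.] F [0.2 0.4 0.2] w 0.0447 t 4.025
[-0.006  -0.0012  0.0008] 0.0
[-0.006  -0.1694  0.0169] -17.5
[-0.0059 -0.1451  0.0933] -17.5
[ 1.000e-04 -1.451e-01  9.330e-02] -17.5
```

Emit:
step_arm:
  deltas:
    - [-1,0,0,0,0]
    - [-1,0,0,0,0]
    - [-1,0,0,0,0]
    - [-1,0,0,0,0]
    - [-1,0,0,0,0]
    - [-1,0,0,0,0]

```text
time_s: 4.78
tool_pos: [0.454, -0.0256, 0.1477]
tool_rot: [3.3, 90.0, -18.7]
force: [0.5, -0.4, 2.0]
grip_width: 0.0124
```

Emit:
step_arm:
  deltas:
    - [-1,-0.006,0,0,0]
    - [-1,-0.006,0,0,0]

```text
time_s: 5.03
tool_pos: [0.453, -0.0254, 0.1532]
tool_rot: [-164.8, 89.9, 173.2]
force: [-0.3, -0.9, -3.4]
grip_width: 0.0125
```

Emit:
step_arm:
  deltas:
    - [-1,0,-0.03,-0.01,0]
    - [-1,0,-0.06,-0.01,-5]
    - [-1,0,-0.09,-0.005,-10]
    - [-1,0,-0.12,0.005,-15]
    - [-1,0,-0.15,0.012,-17.5]
    - [-1,0,-0.169,0.017,-17.5]
    - [-1,0,-0.169,0.017,-17.5]
    - [-1,0,-0.163,0.036,-17.5]
    - [-1,0,-0.157,0.055,-17.5]
    - [-1,0,-0.151,0.074,-17.5]
    - [-1,0,-0.145,0.093,-17.5]
    - [-1,0,-0.145,0.093,-17.5]

```text
time_s: 6.52
tool_pos: [0.4871, -0.1926, 0.1534]
tool_rot: [65.3, 89.9, 60.9]
force: [0.9, 0.8, -2.5]
grip_width: 0.012
```

Run:
```python
from h import *
to((.486,-.195,.1477,-4.5))
im,d=read_camera('side')
u,v=map(int,proj('side',(.5,-.19,.12)))
a=cv2.resize(im[v-60:v+70,u-90:u+90],None,fx=3.5,fy=3.5,interpolation=cv2.INTER_CUBIC); cv2.imwrite('pics/c3.png',a[:,:,::-1])
```

```text
pos [ 0.4871 -0.1926  0.1534] jaw yaw -4.3 xaxis [ 0.001  0.002 -1.   ] q [ 49.   8. -32. 105.   4.  69.  11.] F [ 0.9  0.8 -2.5] w 0.012 t 6.525
[ 0.0057 -0.0025 -0.0009] 0.2
```

View pics/c3.png

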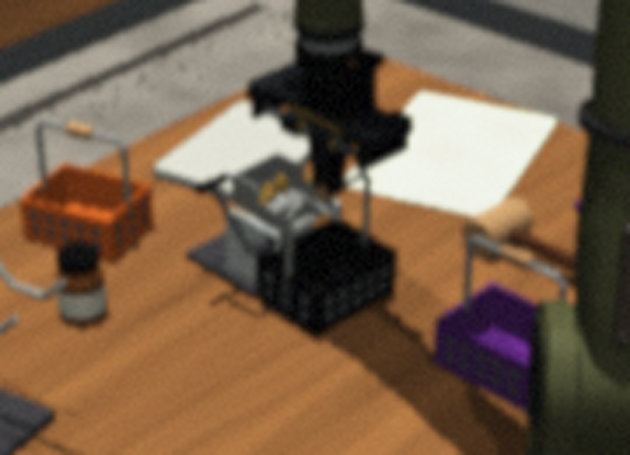

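Emit:
step_arm:
  deltas:
    - [-1,0.006,-0.002,0,0]
    - [-1,0.0065,-0.002,0,0]
    - [0,0.0065,-0.002,0,0]
    - [0,0.0065,-0.002,0,0]
    - [0,0.0065,-0.002,0,0]
    - [0,0.0065,-0.002,0,0]
    - [0,-0.02,-0.002,0,0]
    - [0,-0.06,-0.002,0,0]
    - [-1,-0.1,-0.002,0,0]
    - [-1,-0.1,-0.002,0,0]

```text
time_s: 7.82
tool_pos: [0.4872, -0.1975, 0.2569]
tool_rot: [-25.9, 89.6, -30.4]
force: [-0.1, -0.3, -1.3]
grip_width: 0.0307
```

Run:
```python
from h import *
to((.638,-.1215,.25,-4.5),(.638,-.1215,.151,-4.5))
for n in ('side','top'):
    im,d=read_camera(n); C=cloud(n,d)
    X,Y,Z=C[...,0],C[...,1],C[...,2]
    m=(d>0)&(X>.42)&(X<.52)&(Y>-.28)&(Y<-.1)&(Z>.13)&(Z<.156); p=C[m]
    if len(p)>8:
        r=cv2.minAreaRect(p[:,:2].astype(np.float32)); print(n,'handle',len(p),p.mean(0).round(4),np.round(r[0],4),np.round(r[1],3),r[2])
```

```text
pos [ 0.4872 -0.1975  0.2569] jaw yaw -4.5 xaxis [ 0.005 -0.003 -1.   ] q [ 50.   4. -32.  97.   2.  80.  13.] F [-0.1 -0.3 -1.3] w 0.0307 t 7.825
[0.0075 0.0876 0.1443] 0.0
[0.1065 0.0878 0.1438] 0.0
side handle 77 [ 0.4837 -0.1928  0.1446] [ 0.4844 -0.1954] [0.128 0.017] 88.40022277832031
top handle 20 [ 0.4909 -0.1463  0.1463] [ 0.4911 -0.1464] [0.03  0.004] 87.3426284790039
```

Basket stands at about (0.486, -0.195). Now the lever.

Emit:
step_arm:
  deltas:
    - [-1,0.005,0.03,0.05,0]
    - [-1,0.007,0.06,0.1,0]
    - [-1,0.007,0.088,0.144,0]
    - [-1,0.007,0.088,0.144,0]
    - [-1,0.007,0.088,0.144,0]
    - [-1,0.055,0.088,0.144,0]
    - [-1,0.106,0.088,0.144,0]
    - [-1,0.106,0.088,0.144,0]

```text
time_s: 8.93
tool_pos: [0.6314, -0.1221, 0.1433]
tool_rot: [-176.1, 89.5, 179.3]
force: [0.6, -0.5, 0.2]
grip_width: 0.0009
```

Run:
```python
from h import *
to((.638-.113*.997,-.1215+.113*.078,.151,-4.5))
im,d=read_camera('side')
u,v=map(int,proj('side',(.58,-.15,.14)))
a=cv2.resize(im[v-50:v+50,u-70:u+70],None,fx=4.5,fy=4.5,interpolation=cv2.INTER_CUBIC); cv2.imwrite('pics/c4.png',a[:,:,::-1])
```

```text
pos [ 0.6314 -0.1221  0.1433] jaw yaw -4.6 xaxis [-0.009  0.    -1.   ] q [ 36.  24. -36.  88.  15.  73.  -6.] F [ 0.6 -0.5  0.2] w 0.0009 t 8.925
[-0.0067  0.0008 -0.1065] -0.1
```

View pics/c4.png

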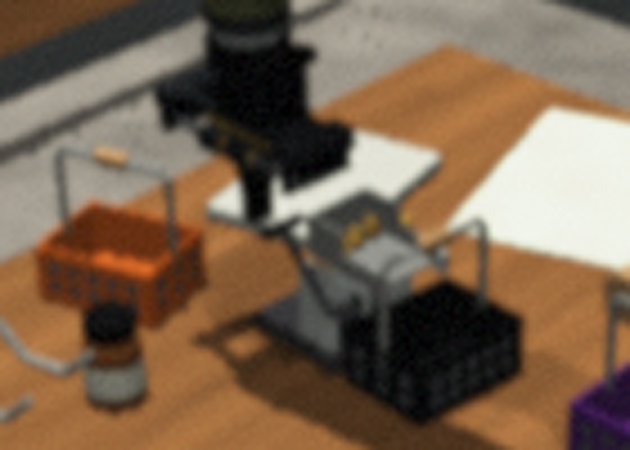

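Emit:
step_arm:
  deltas:
    - [-1,-0.006,0,-0.012,0]
    - [-1,-0.006,0,-0.024,0]
    - [-1,-0.006,0,-0.036,0]
    - [-1,-0.006,0,-0.048,0]
    - [-1,-0.006,0,-0.06,0]
    - [-1,-0.006,0,-0.07,0]
    - [-1,-0.006,0,-0.08,0]
    - [-1,-0.006,0,-0.088,0]
    - [-1,-0.006,0,-0.095,0]
    - [-1,-0.006,0,-0.1,0]

```text
time_s: 10.22
tool_pos: [0.5358, -0.1125, 0.1535]
tool_rot: [-68.1, 90.0, -72.6]
force: [-0.6, -0.7, 0.5]
grip_width: 0.0007
```

Run:
```python
from h import *
to((.5,-.11,.151,-4.5))
im,d=read_camera('side')
C=cloud('side',d); X,Y,Z=C[...,0],C[...,1],C[...,2]
u,v=map(int,proj('side',(.55,-.15,.14)))
a=cv2.resize(im[v-50:v+50,u-70:u+70],None,fx=4.5,fy=4.5,interpolation=cv2.INTER_CUBIC); cv2.imwrite('pics/c5.png',a[:,:,::-1])
```

```text
pos [ 0.5358 -0.1125  0.1535] jaw yaw -4.5 xaxis [ 0. -0. -1.] q [ 43.  12. -38. 102.   7.  69.  -1.] F [-0.6 -0.7  0.5] w 0.0007 t 10.225
[ 0.0025 -0.0003 -0.0359] 0.0
```

View pics/c5.png

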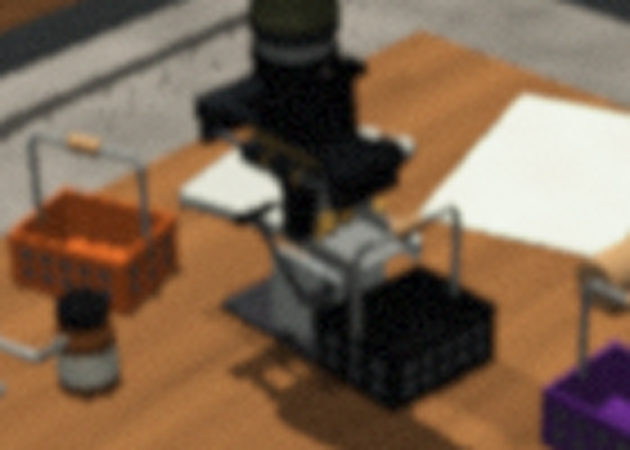

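Run:
```python
from h import *
im,d=read_camera('side'); C=cloud('side',d)
u,v=map(int,proj('side',(.55,-.15,.14)))
for cx,cy in [(250,213),(262,213),(272,213),(285,190),(295,200),(300,232),(290,250),(310,275),(270,240)]:
    r,c=v-50+round(cy/4.5),u-70+round(cx/4.5); print((cx,cy),C[r,c].round(3),im[r,c])
print(proj('side',(.5358,-.1125,.1345)),u,v)
im2,d2=read_camera('top'); C2=cloud('top',d2); X,Y,Z=[C2[...,i] for i in range(3)]
m=(d2>0)&(X>.5)&(X<.68)&(Y>-.16)&(Y<-.08)&(Z>.13)&(Z<.18); print(m.sum(),np.percentile(C2[m],[2,50,98],axis=0).round(3) if m.sum()>5 else '')
for cam_,D in(('side0','side.npz'),):
    Q=np.load(D); CC=Q['C']; 
    m=(Q['d']>0)&(CC[...,0]>.52)&(CC[...,0]<.66)&(CC[...,1]>-.15)&(CC[...,1]<-.08)&(CC[...,2]>.1)
    p=CC[m]; print(p[np.argsort(p[:,2])][::6].round(3))
```

```text
(250, 213) [ 0.594 -0.115  0.154] [47 48 44]
(262, 213) [ 0.595 -0.126  0.149] [72 73 66]
(272, 213) [ 0.594 -0.136  0.145] [168 167 156]
(285, 190) [ 0.54  -0.101  0.203] [42 41 38]
(295, 200) [ 0.519 -0.096  0.205] [0 0 4]
(300, 232) [ 0.529 -0.11   0.159] [24 26 23]
(290, 250) [ 0.595 -0.159  0.091] [136 130 119]
(310, 275) [ 0.556 -0.148  0.088] [86 88 84]
(270, 240) [ 0.578 -0.119  0.131] [78 60 45]
(np.float64(312.3137503496898), np.float64(196.49333644765218)) 316 190
0 
[[ 0.548 -0.116  0.102]
 [ 0.556 -0.113  0.11 ]
 [ 0.557 -0.11   0.115]
 [ 0.568 -0.115  0.127]
 [ 0.588 -0.119  0.136]
 [ 0.589 -0.114  0.142]
 [ 0.592 -0.124  0.146]
 [ 0.595 -0.138  0.148]
 [ 0.601 -0.139  0.15 ]
 [ 0.6   -0.126  0.151]
 [ 0.598 -0.119  0.155]]
```

Run:
```python
from h import *
im,d=read_camera('side'); im2,d2=read_camera('top')
u,v=map(int,proj('side',(.55,-.14,.14))); a=cv2.resize(im[v-35:v+35,u-40:u+40],None,fx=5,fy=5,interpolation=cv2.INTER_CUBIC)
u,v=map(int,proj('top',(.54,-.18,.1))); b=cv2.resize(im2[v-35:v+35,u-40:u+40],None,fx=5,fy=5,interpolation=cv2.INTER_CUBIC)
cv2.imwrite('pics/c6.png',np.hstack([a,b])[:,:,::-1])
for n in ('side','top'):
    for r in regions_of(n,'die1')[:4]: print(n,r['p'],r['pixel'])
    for r in regions_of(n,'tray_lip')[:3]: print(n,'lip',r['p'],r['pixel'])
```

```text
side 0.4 [323.8, 193.6]
side lip 0.97 [305.3, 298.9]
side lip 0.67 [323.5, 190.3]
top lip 0.88 [467.5, 247.8]
top lip 0.78 [346.2, 169.5]
top lip 0.65 [201.0, 282.9]
```

View pics/c6.png

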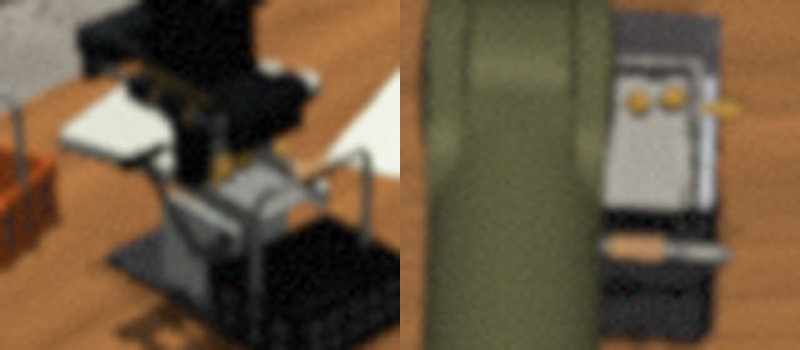

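Run:
```python
from h import *
o=monitor.get_obs(); print(o['tool_pos'],o['force'],o['time_s'])
im,d=read_camera('side'); C=cloud('side',d); X,Y,Z=[C[...,i] for i in range(3)]
m=(d>0)&(X>.49)&(X<.58)&(Y>-.135)&(Y<-.08)&(Z>.11)&(Z<.22)&(im.max(-1)<60)
p=C[m]; p=p[np.argsort(p[:,2])]
print(len(p)); print(p[::max(1,len(p)//25)].round(3))
```

```text
[ 0.53629166 -0.11245664  0.15336379] [ 0.08892386  0.39017365 -0.26061354] 10.675
88
[[ 0.562 -0.114  0.111]
 [ 0.491 -0.131  0.119]
 [ 0.526 -0.107  0.157]
 [ 0.527 -0.119  0.16 ]
 [ 0.524 -0.1    0.161]
 [ 0.526 -0.113  0.163]
 [ 0.527 -0.103  0.167]
 [ 0.534 -0.104  0.169]
 [ 0.527 -0.109  0.169]
 [ 0.529 -0.116  0.17 ]
 [ 0.525 -0.101  0.173]
 [ 0.529 -0.1    0.177]
 [ 0.536 -0.101  0.178]
 [ 0.523 -0.116  0.181]
 [ 0.523 -0.111  0.183]
 [ 0.533 -0.099  0.185]
 [ 0.521 -0.103  0.187]
 [ 0.525 -0.107  0.189]
 [ 0.538 -0.104  0.19 ]
 [ 0.524 -0.1    0.192]
 [ 0.521 -0.108  0.194]
 [ 0.535 -0.101  0.196]
 [ 0.523 -0.1    0.197]
 [ 0.518 -0.117  0.2  ]
 [ 0.519 -0.101  0.203]
 [ 0.523 -0.094  0.204]
 [ 0.523 -0.1    0.206]
 [ 0.532 -0.099  0.207]
 [ 0.522 -0.105  0.209]
 [ 0.508 -0.112  0.22 ]]
```

Emit:
step_arm:
  deltas:
    - [-1,-0.05,0,0,0]
    - [-1,-0.06,0,0.05,0]
    - [-1,-0.06,0,0.103,0]
    - [-1,-0.06,0,0.103,0]
    - [-1,-0.06,0,0.103,0]
    - [-1,-0.02,0,0.103,0]
    - [-1,0.018,0,0.103,0]
    - [-1,0.018,0,0.103,0]
    - [-1,0.018,0,0.103,0]
    - [-1,0.018,0,0.103,0]

```text
time_s: 11.98
tool_pos: [0.64, -0.1206, 0.138]
tool_rot: [-13.0, 89.8, -17.4]
force: [-0.9, 0.3, -0.9]
grip_width: 0.0005
```

Run:
```python
from h import *
to((.53,-.113,.142,-4.5))
im,d=read_camera('side'); C=cloud('side',d); 
u,v=map(int,proj('side',(.6,-.13,.14))); a=cv2.resize(im[v-35:v+35,u-40:u+40],None,fx=8,fy=8,interpolation=cv2.INTER_CUBIC)
cv2.imwrite('pics/c7.png',a[:,:,::-1])
for q in [(.638,-.1215,.151-.034),(.598,-.1185,.149),(.638,-.1215,.135)]: 
  w=proj('side',q); print(q,(w[0]-u+40)*8,(w[1]-v+35)*8)
```

```text
pos [ 0.64   -0.1206  0.138 ] jaw yaw -4.5 xaxis [ 0.004 -0.001 -1.   ] q [ 36.  25. -37.  88.  16.  72.  -7.] F [-0.9  0.3 -0.9] w 0.0005 t 11.975
[-0.0044 -0.001  -0.1103] 0.0
(0.638, -0.1215, 0.11699999999999999) 263.3940599485263 300.5493985201774
(0.598, -0.1185, 0.149) 312.34830988174826 275.1557829999872
(0.638, -0.1215, 0.135) 261.84344213405893 270.1669704236456
```

View pics/c7.png

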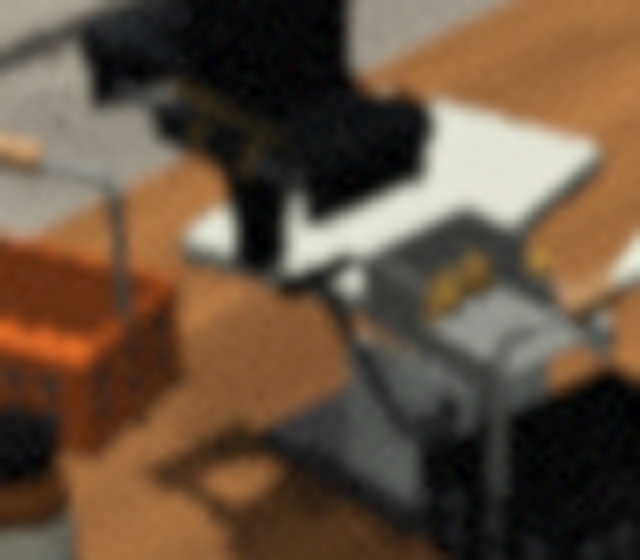

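Emit:
step_arm:
  deltas:
    - [-1,0.012,0,0,0]
    - [-1,0.012,0,-0.008,0]
    - [-1,0.012,0,-0.018,0]
    - [-1,0.008,0,-0.028,0]
    - [-1,0.002,0,-0.038,0]
    - [-1,-0.003,0,-0.048,0]
    - [-1,-0.008,0,-0.06,0]
    - [-1,-0.01,0,-0.07,0]
    - [-1,-0.012,0,-0.08,0]
    - [-1,-0.012,0,-0.09,0]
    - [-1,-0.012,0,-0.098,0]
    - [-1,-0.012,0,-0.104,0]

```text
time_s: 13.52
tool_pos: [0.5374, -0.1126, 0.1497]
tool_rot: [-10.6, 89.6, -15.1]
force: [5.5, -0.3, 2.4]
grip_width: 0.0005
```

Run:
```python
from h import *
to((.53,-.113,.15,-4.5))
im,d=read_camera('side'); C=cloud('side',d); 
u,v=map(int,proj('side',(.54,-.13,.12))); a=cv2.resize(im[v-35:v+35,u-40:u+40],None,fx=8,fy=8,interpolation=cv2.INTER_CUBIC)
cv2.imwrite('pics/c8.png',a[:,:,::-1])
```

```text
pos [ 0.5374 -0.1126  0.1497] jaw yaw -4.5 xaxis [ 0.007 -0.002 -1.   ] q [ 44.  12. -39. 102.   8.  68.  -2.] F [ 5.5 -0.3  2.4] w 0.0005 t 13.525
[-0.0004 -0.0009 -0.0073] 0.0
```

View pics/c8.png

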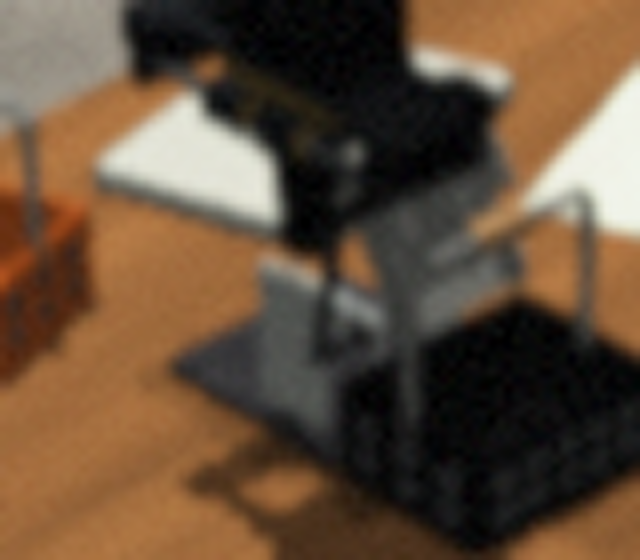

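Emit:
step_arm:
  deltas:
    - [-1,0,0,-0.004,0]
    - [-1,0,0,-0.008,0]
    - [-1,0,0,-0.011,0]
    - [-1,0,0,-0.011,0]

```text
time_s: 14.08
tool_pos: [0.5258, -0.1118, 0.148]
tool_rot: [-6.7, 89.7, -11.2]
force: [6.6, -0.8, -0.6]
grip_width: 0.0005
```

Emit:
step_arm:
  deltas:
    - [-1,0,0,-0.003,0]
    - [-1,0,0,-0.006,0]
    - [-1,0,0,-0.006,0]

```text
time_s: 14.45
tool_pos: [0.521, -0.1114, 0.1484]
tool_rot: [-4.0, 89.6, -8.4]
force: [8.7, -2.1, -2.5]
grip_width: 0.0007
```

Run:
```python
from h import *
to((.64,-.12,.15,-4.5))
im,d=read_camera('side'); C=cloud('side',d); X,Y,Z=[C[...,i] for i in range(3)]
np.savez('tip.npz',im=im,d=d,C=C)
# tray underside/steel plane: fit points of tilted bucket
m=(d>0)&(X>.48)&(X<.62)&(Y>-.235)&(Y<-.155)&(Z>.075)&(Z<.2)
p=C[m]; q=p[:,0]*.997-p[:,1]*.078
from numpy.random import default_rng
g=default_rng(0); best=(0,)
for _ in range(1000):
    i=g.choice(len(p),3,False); n=np.cross(p[i[1]]-p[i[0]],p[i[2]]-p[i[0]]); L=np.linalg.norm(n)
    if L<1e-5: continue
    n/=L; s=(abs((p-p[i[0]])@n)<.003).sum()
    if s>best[0]: best=(s,n)
print(len(p),best, 'tilt',np.arccos(abs(best[1][2])))
for n in('side',):
  for r in regions_of(n,'die1')[:5]: print(n,r['p'],r['pixel'],np.median(C[r['pixels']],0).round(3))
```

```text
pos [ 0.521  -0.1114  0.1484] jaw yaw -4.5 xaxis [ 0.007 -0.001 -1.   ] q [ 45.  10. -39. 104.   7.  68.  -0.] F [ 8.7 -2.1 -2.5] w 0.0007 t 14.45
[-0.0008  0.0007  0.1193] 0.0
233 (np.int64(72), array([ 0.91837359, -0.03199191, -0.39441915])) tilt 1.16536065951719
```

Emit:
step_arm:
  deltas:
    - [-1,0,0,0.02,0]
    - [-1,0,0,0.04,0]
    - [-1,0.002,0,0.055,0]
    - [-1,0.006,0,0.068,0]
    - [-1,0.012,0,0.08,0]
    - [-1,0.018,0,0.095,0]
    - [-1,0.018,0,0.119,0]
    - [-1,0.018,0,0.119,0]
    - [-1,-0.03,0,0.119,0]
    - [-1,-0.08,0,0.119,0]
    - [-1,-0.11,0,0.08,0]
    - [0,-0.11,0,0.03,0]

```text
time_s: 16.05
tool_pos: [0.5477, -0.1129, 0.2595]
tool_rot: [-5.9, 89.9, -10.3]
force: [-0.4, -0.1, 0.4]
grip_width: 0.0052
```

Run:
```python
from h import *
to((.486,-.195,.255,-4.5),(.486,-.195,.148,-4.5))
im,d=read_camera('side'); im2,d2=read_camera('top'); C=cloud('side',d); C2=cloud('top',d2)
for n,CC in(('side',C),('top',C2)):
  for r in regions_of(n,'die1')[:5]: print(n,r['p'],r['pixel'],np.median(CC[r['pixels']],0).round(3))
X,Y,Z=[C[...,i] for i in range(3)]
m=(d>0)&(X>.42)&(X<.52)&(Y>-.28)&(Y<-.1)&(Z>.13)&(Z<.156); p=C[m]
r=cv2.minAreaRect(p[:,:2].astype(np.float32)); print('handle',len(p),p.mean(0).round(4),np.round(r[0],4),np.round(r[1],3),r[2])
m=(d>0)&(X>.58)&(X<.61)&(Y>-.15)&(Y<-.09)&(Z>.135)&(Z<.165); print('bar',m.sum(),C[m].mean(0).round(3))
u,v=map(int,proj('side',(.5,-.18,.1))); a=cv2.resize(im[v-35:v+35,u-40:u+40],None,fx=5,fy=5,interpolation=cv2.INTER_CUBIC)
u,v=map(int,proj('top',(.51,-.19,.08))); b=cv2.resize(im2[v-35:v+35,u-40:u+40],None,fx=5,fy=5,interpolation=cv2.INTER_CUBIC)
f=np.hstack([a,b]).astype(float)/255; f=(255*f**.5).astype(np.uint8)
cv2.imwrite('pics/c9.png',f[:,:,::-1])
```

```text
pos [ 0.5477 -0.1129  0.2595] jaw yaw -4.4 xaxis [ 0.002 -0.    -1.   ] q [ 45.   9. -40.  92.   6.  81.  -0.] F [-0.4 -0.1  0.4] w 0.0052 t 16.05
[ 0.0044 -0.0866 -0.0552] 0.1
[ 0.1114 -0.0866 -0.0554] 0.1
handle 76 [ 0.4837 -0.1912  0.1445] [ 0.4848 -0.1945] [0.133 0.018] 87.87358093261719
bar 36 [ 0.596 -0.118  0.148]
```

View pics/c9.png

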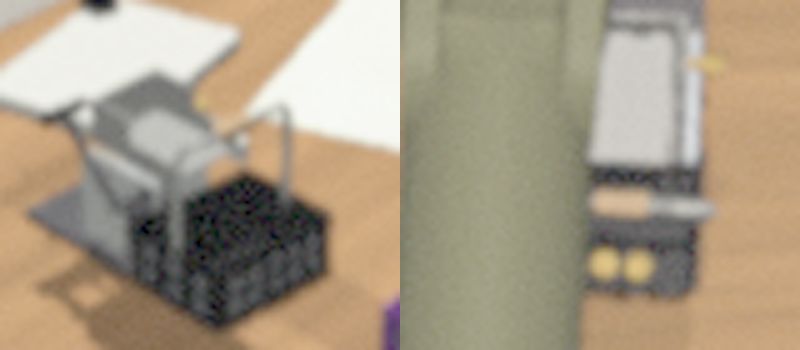

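Emit:
step_arm:
  deltas:
    - [0,0.004,-0.045,-0.028,0]
    - [0,0.004,-0.086,-0.055,0]
    - [0,0.004,-0.086,-0.055,0]
    - [0,0.004,-0.086,-0.055,0]
    - [0,0.004,-0.086,-0.055,0]

```text
time_s: 16.88
tool_pos: [0.4876, -0.1933, 0.2533]
tool_rot: [89.7, 89.9, 85.4]
force: [0.1, -0.5, -0.0]
grip_width: 0.0432
```

Run:
```python
from h import *
to((.486,-.195,.148,-4.5),(.486,-.195,.141,-4.5))
im,d=read_camera('top'); C=cloud('top',d)
h=cv2.cvtColor(im,cv2.COLOR_RGB2HSV)
m=(h[...,0]>15)&(h[...,0]<32)&(h[...,1]>90)&(h[...,2]>60)&(d>0)&(C[...,0]>.42)&(C[...,0]<.68)&(C[...,1]>-.28)&(C[...,1]<-.1)&(C[...,2]<.06)&(C[...,2]>.006)
n,l,s,c=cv2.connectedComponentsWithStats(m.astype(np.uint8),connectivity=8)
for i in range(1,n):
    if s[i,4]>2: print(s[i,4],c[i],np.median(C[l==i],0).round(3))
```

```text
pos [ 0.4876 -0.1933  0.2533] jaw yaw -4.3 xaxis [ 0.     0.001 -1.   ] q [ 53.   4. -36.  97.   2.  80.  13.] F [ 0.1 -0.5 -0. ] w 0.0432 t 16.875
[ 0.1053 -0.0019 -0.0015] 0.2
[ 0.1123 -0.0019 -0.0015] 0.2
```

Emit:
step_arm:
  deltas:
    - [0,0.05,-0.002,-0.002,0]
    - [0,0.1,-0.002,-0.002,0]
    - [0,0.11,-0.002,-0.002,0]
    - [0,0.11,-0.002,-0.002,0]
    - [-1,0.11,-0.002,-0.002,0]
    - [-1,0.11,-0.002,-0.002,0]
    - [-1,0.11,-0.002,-0.002,0]
    - [-1,0.11,-0.002,-0.002,0]
    - [-1,0.11,-0.002,-0.002,0]
    - [-1,0.11,-0.002,-0.002,0]
    - [-1,0.11,-0.002,-0.002,0]

```text
time_s: 18.3
tool_pos: [0.4853, -0.197, 0.1442]
tool_rot: [-18.2, 89.9, -22.6]
force: [2.6, -0.7, 4.9]
grip_width: 0.0129
```

Emit:
step_arm:
  deltas:
    - [-1,-0.003,0,0,0]
    - [-1,-0.006,0,0,0]
    - [-1,-0.006,0,-0.01,0]
    - [-1,-0.006,0,-0.025,0]
    - [-1,-0.006,0,-0.04,0]
    - [-1,-0.006,0,-0.055,0]
    - [-1,-0.006,0,-0.07,0]
    - [-1,-0.006,0,-0.08,0]
    - [-1,-0.006,0,-0.08,0]
    - [-1,-0.006,0,-0.08,0]

```text
time_s: 19.55
tool_pos: [0.4053, -0.1905, 0.1497]
tool_rot: [-14.8, 89.9, -19.2]
force: [-0.3, 0.3, -3.7]
grip_width: 0.0133
```

Run:
```python
from h import *
to((.434,-.02,.30,-4.5))
im,d=read_camera('side'); C=cloud('side',d); X,Y,Z=[C[...,i] for i in range(3)]
im2,d2=read_camera('top'); C2=cloud('top',d2)
for n,I,CC,D in (('side',im,C,d),('top',im2,C2,d2)):
    h=cv2.cvtColor(I,cv2.COLOR_RGB2HSV)
    m=(h[...,0]>14)&(h[...,0]<32)&(h[...,1]>110)&(h[...,2]>110)&(D>0)&(CC[...,0]>.35)&(CC[...,0]<.72)&(CC[...,1]>-.3)&(CC[...,1]<-.05)&(CC[...,2]>.006)
    k,l,s,c=cv2.connectedComponentsWithStats(m.astype(np.uint8),connectivity=8)
    for i in range(1,k):
        if s[i,4]>2: print(n,s[i,4],c[i].round(),np.median(CC[l==i],0).round(3))
m=(d>0)&(X>.3)&(X<.5)&(Y>-.28)&(Y<-.1)&(Z>.05)&(Z<.07); print('rim z', C[m][:,2].mean(), m.sum())
```

```text
pos [ 0.4053 -0.1905  0.1497] jaw yaw -4.5 xaxis [ 0.001 -0.    -1.   ] q [ 57.  -3. -34. 115.  -2.  68.  19.] F [-0.3  0.3 -3.7] w 0.0133 t 19.55
[-0.1503  0.1722  0.0155] 0.0
side 7 [330. 186.] [ 0.583 -0.271  0.097]
top 16 [362. 159.] [ 0.588 -0.265  0.1  ]
rim z 0.058971238083694526 340
```

Emit:
step_arm:
  deltas:
    - [-1,-0.03,0,0,0]
    - [-1,-0.06,0,0,0]
    - [-1,-0.088,0.02,0.002,0]
    - [-1,-0.088,0.06,0.007,-2]
    - [-1,-0.088,0.1,0.012,-4]
    - [-1,-0.088,0.14,0.017,-6]
    - [-1,-0.088,0.18,0.02,-8]
    - [-1,-0.088,0.22,0.02,-10]
    - [-1,-0.088,0.26,0.02,-12]
    - [-1,-0.088,0.3,0.015,-14]
    - [-1,-0.088,0.33,0.008,-15.6]
    - [-1,-0.088,0.35,0.003,-15.6]

```text
time_s: 21.15
tool_pos: [0.4347, 0.1607, 0.2376]
tool_rot: [61.4, 89.9, 72.7]
force: [0.6, 0.7, -4.3]
grip_width: 0.0135
```

Run:
```python
from h import *
to((.4356,.207,.237,11.1))
```

```text
pos [0.4347 0.1607 0.2376] jaw yaw 11.3 xaxis [ 0.     0.001 -1.   ] q [ 40.  -6. -59. 105.  -5.  78.  -6.] F [ 0.6  0.7 -4.3] w 0.0135 t 21.15
[0.0007 0.0452 0.01  ] 0.2
```

Emit:
step_arm:
  deltas:
    - [-1,0,0.025,0.006,0.2]
    - [-1,0,0.045,0.01,0.2]
    - [-1,0,0.045,0.01,0.2]
    - [-1,0,0.045,0.01,0.2]
    - [-1,0,0.045,0.01,0.2]

```text
time_s: 21.78
tool_pos: [0.4363, 0.2032, 0.2373]
tool_rot: [-111.3, 90.0, -100.5]
force: [-0.3, 0.2, -4.1]
grip_width: 0.0133
```

Run:
```python
from h import *
to((.5337,.2263,.237,11.1),(.5337,.2263,.194,11.1))
for n in('side','top'):
    im,d=read_camera(n); C=cloud(n,d); X,Y,Z=[C[...,i] for i in range(3)]
    c,s=np.cos(np.radians(11.1)),np.sin(np.radians(11.1))
    hx=(X-.4945)*c+(Y-.2186)*s; hy=-(X-.4945)*s+(Y-.2186)*c
    # handle bar points
    m=(d>0)&(abs(hx+.06)<.02)&(abs(hy)<.08)&(Z>.226)&(Z<.25)
    print(n,'bar',m.sum(), 'hx',np.percentile(hx[m],[5,50,95]).round(4) if m.sum() else '', 'hy',np.percentile(hy[m],[1,99]).round(4) if m.sum() else '', Z[m].mean() if m.sum() else '')
    u=(d>0)&(abs(hx+.06)<.02)&(abs(abs(hy)-.062)<.02)&(Z>.16)&(Z<.22)
    for sg in(1,-1):
        k=u&(hy*sg>0); print(n,'upright',sg,k.sum(),hx[k].mean().round(4) if k.sum() else '',np.median(hy[k]).round(4) if k.sum() else '')
    for sg in(1,-1):
        k=(d>0)&(hx>-.02)&(hx<.12)&(abs(hy*sg-.035)<.02)&(Z>.17)&(Z<.235); print(n,'prong',sg,k.sum(),np.median(hy[k]).round(4),hx[k].min().round(4))
```

```text
pos [0.4363 0.2032 0.2373] jaw yaw 10.8 xaxis [-0.    -0.001 -1.   ] q [ 38.  -2. -64. 103.  -2.  78. -15.] F [-0.3  0.2 -4.1] w 0.0133 t 21.775
[0.0003 0.0044 0.1   ] -0.3
[0.0433 0.0045 0.1   ] -0.3
side bar 98 hx [-0.0757 -0.0633 -0.0524] hy [-0.0572  0.0619] 0.24011562971332456
side upright 1 39 -0.0623 0.0604
side upright -1 33 -0.0624 -0.0646
side prong 1 94 0.036 -0.0075
side prong -1 82 -0.0338 -0.0059
top bar 46 hx [-0.0646 -0.0609 -0.057 ] hy [-0.0683 -0.0075] 0.2404770266109441
top upright 1 0  
top upright -1 8 -0.0619 -0.0677
top prong 1 68 0.0343 0.0092
top prong -1 105 -0.0355 -0.007
```

Emit:
step_arm:
  deltas:
    - [-1,0,0.004,0.015,0]
    - [-1,0,0.004,0.035,0]
    - [-1,0,0.004,0.055,0]
    - [-1,0,0.004,0.075,0]
    - [-1,0,0.004,0.09,0]
    - [-1,0,0.004,0.1,0]
    - [-1,0,0.004,0.1,0]
    - [-1,0.012,0.004,0.1,0]
    - [-1,0.024,0.004,0.1,0]
    - [-1,0.034,0.004,0.1,0]
    - [-1,0.038,0.004,0.1,0]
    - [-1,0.038,0.004,0.1,0]

```text
time_s: 23.38
tool_pos: [0.5334, 0.2271, 0.1991]
tool_rot: [-166.9, 90.0, -156.0]
force: [-1.3, 1.4, -3.5]
grip_width: 0.0134
```

Emit:
step_arm:
  deltas:
    - [-1,0.003,0,0,0]
    - [-1,0.005,0,0,0]
    - [-1,0.005,0,0,0]

```text
time_s: 23.75
tool_pos: [0.5335, 0.2271, 0.1943]
tool_rot: [-133.0, 90.0, -122.1]
force: [0.4, -0.0, -3.5]
grip_width: 0.0129
```

Run:
```python
from h import *
to((.5337,.2263,.193,11.1))
im,d=read_camera('side')
u,v=map(int,proj('side',(.53,.22,.16))); a=cv2.resize(im[v-50:v+50,u-60:u+60],None,fx=5,fy=5,interpolation=cv2.INTER_CUBIC)
cv2.imwrite('pics/c10.png',(255*(a/255.)**.6).astype(np.uint8)[:,:,::-1])
```

```text
pos [0.5335 0.2271 0.1943] jaw yaw 10.9 xaxis [-0. -0. -1.] q [ 25.  21. -62.  94.  19.  77. -29.] F [ 0.4 -0.  -3.5] w 0.0129 t 23.75
[ 0.0013 -0.0008  0.    ] -0.2
```

Still carrying the weight; lower a little at a time.

Emit:
step_arm:
  deltas:
    - [-1,0.001,0,0,0]
    - [-1,0.002,0,0,0]
    - [-1,0.002,0,0,0]

```text
time_s: 24.18
tool_pos: [0.5335, 0.2272, 0.1924]
tool_rot: [-104.6, 90.0, -93.7]
force: [-0.3, -0.1, -4.4]
grip_width: 0.0132
```

Emit:
step_arm:
  deltas:
    - [-1,0.001,0,0,0]
    - [-1,0.001,0,0,0]
    - [-1,0.001,0,0,0]

```text
time_s: 24.55
tool_pos: [0.5337, 0.2273, 0.192]
tool_rot: [-25.8, 90.0, -14.9]
force: [-0.6, -0.9, 2.9]
grip_width: 0.0134
```

Emit:
step_arm:
  deltas:
    - [-0.5,0,0,0,0]
    - [-0.3,0,0,0,0]
    - [0,0,0,0,0]
    - [0,0,0,0,0]
    - [0,0,0,0,0]
    - [0,0,0,0,0]
    - [0,-0.02,0,0,0]
    - [0,-0.06,0,0,0]
    - [0,-0.11,0,0,0]
    - [0,-0.15,0,0,0]
    - [0,-0.15,0,0,0]

```text
time_s: 25.92
tool_pos: [0.5347, 0.2288, 0.3463]
tool_rot: [12.6, 89.6, 23.6]
force: [-0.9, 0.4, -0.7]
grip_width: 0.0437
```

Emit:
step_arm:
  deltas:
    - [0,0,0,-0.05,0]
    - [0,0,-0.05,-0.09,0]
    - [0,0,-0.11,-0.09,0]
    - [0,0,-0.17,-0.09,0]
    - [0,0,-0.23,-0.09,0]
    - [0,0,-0.23,-0.09,0]
    - [0,0,-0.23,-0.09,0]
    - [0,0,-0.23,-0.09,0]
    - [0,0,-0.23,-0.09,0]
    - [0,0,-0.23,-0.09,0]

```text
time_s: 27.18
tool_pos: [0.4887, -0.0149, 0.3415]
tool_rot: [-91.2, 90.0, -80.2]
force: [-0.4, -0.7, -0.5]
grip_width: 0.0432
```

Run:
```python
from h import *
to((.45,0,.3,10))
for n in('side','top'):
    im,d=read_camera(n); C=cloud(n,d); X,Y,Z=[C[...,i] for i in range(3)]
    c,s=np.cos(np.radians(11.1)),np.sin(np.radians(11.1))
    hx=(X-.4945)*c+(Y-.2186)*s; hy=-(X-.4945)*s+(Y-.2186)*c
    m=(d>0)&(abs(hx-.04)<.04)&(abs(hy)<.025)&(Z>.185)&(Z<.21)
    print(n,'bar',m.sum(),np.median(hx[m]).round(4),Z[m].mean().round(4))
    for sg in(1,-1):
        k=(d>0)&(abs(hx-.04)<.04)&(abs(hy*sg-.062)<.014)&(Z>.12)&(Z<.2); print('upright',sg,k.sum(),hx[k].mean().round(4),np.median(hy[k]).round(4),Z[k].max())
    k=(d>0)&(abs(hx-.04)<.08)&(abs(hy)<.08)&(Z>.09)&(Z<.125)
    r=cv2.minAreaRect(np.stack([hx[k],hy[k]],1).astype(np.float32)); print('rim',np.round(r[0],3),np.round(r[1],3),round(r[2],1))
    h=cv2.cvtColor(im,cv2.COLOR_RGB2HSV)
    q=(h[...,0]>14)&(h[...,0]<32)&(h[...,1]>110)&(h[...,2]>90)&(d>0)&(((abs(hx-.04)<.06)&(abs(hy)<.07)&(Z<.125)&(Z>.03))|((X>.45)&(X<.72)&(Y>-.3)&(Y<-.1)&(Z>.006)))
    kk,l,st,ce=cv2.connectedComponentsWithStats(q.astype(np.uint8),connectivity=8)
    for i in range(1,kk):
        if st[i,4]>2: print(n,'yellow',st[i,4],ce[i].round(),np.median(C[l==i],0).round(3))
    m=(d>0)&(X>.58)&(X<.61)&(Y>-.15)&(Y<-.09)&(Z>.135)&(Z<.165); print('lever',m.sum(),C[m].mean(0).round(3))
    if n=='top': u,v=map(int,proj(n,(.53,.225,.12)))
    else: u,v=map(int,proj(n,(.53,.22,.13)))
    a=cv2.resize(im[v-35:v+35,u-38:u+38],None,fx=5,fy=5,interpolation=cv2.INTER_CUBIC)
    f=(255*(a/255.)**.55).astype(np.uint8); F=f if n=='side' else np.hstack([F,f])
cv2.imwrite('pics/c11.png',F[:,:,::-1])
```

```text
pos [ 0.4887 -0.0149  0.3415] jaw yaw 11.0 xaxis [ 0. -0. -1.] q [ 55.  -2. -54.  92.  -2.  90.  12.] F [-0.4 -0.7 -0.5] w 0.0432 t 27.175
[ 0.0415  0.0221 -0.0351] 1.0
side bar 50 0.034 0.1964
upright 1 53 0.0382 0.0641 0.1981018707840918
upright -1 33 0.0383 -0.0582 0.19666569420395386
rim [0.043 0.002] [0.109 0.138] 0.8
side yellow 6 [330. 186.] [ 0.582 -0.268  0.099]
lever 35 [ 0.596 -0.118  0.148]
top bar 62 0.0374 0.1996
upright 1 19 0.0389 0.0608 0.1977257202131084
upright -1 19 0.0391 -0.0602 0.19696339427183518
rim [0.044 0.002] [0.101 0.133] 0.2
top yellow 15 [362. 159.] [ 0.588 -0.265  0.096]
top yellow 3 [209. 172.] [0.559 0.273 0.05 ]
top yellow 93 [221. 185.] [0.508 0.225 0.067]
lever 59 [ 0.599 -0.118  0.151]
```

View pics/c11.png

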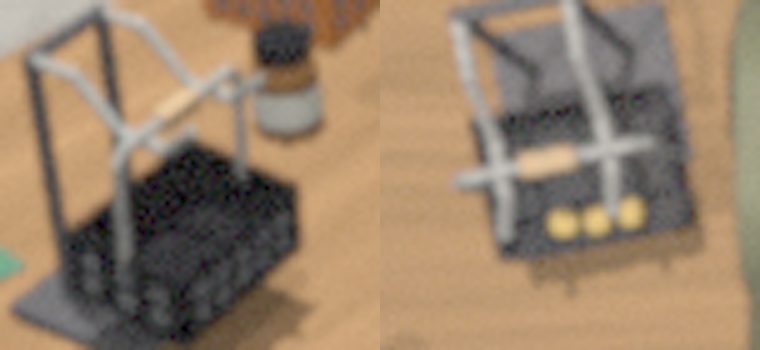

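The basket hangs level across both prongs, and all three dies are visible in it at about (560–630, 215) in the crop. The bucket is home, so I'm handing in.

```bash
python3 -c "
from h import *
print(env.sign_off())"
```

```text
the job is handed in; nothing more can be done
None
```

The job is done and handed in at about 27 s. The black basket hangs by its handle on the two-pronged hook stand with all three dies in it, and the bucket is back home.

**Failed first push:** my first push at the lever passed over its bar without moving it. The closed fingertips turned out to sit near the TCP height, not 19 mm ahead of it as the interface text says. I repeated the push lower, and the bucket tipped to about 1.16 rad.

**Last checks:**
- **Dies:** the last top picture shows three dies in the basket, and none were left in the bucket or on the table.
- **Hanging position:** the handle bar lies across both prongs, within about 5 mm of the seat's middle along and across. Its height measured about 196–200 mm, against 194 mm expected.
- **Level and square:** the rim is square to the hook stand within about 1 degree, and the basket looks level.
- **Bucket:** the lever bar is back at its starting position.
- **Robot:** the arm is well clear, with no contact force beyond noise.

I did not measure the jar, mallet and slicker again at the end. The arm never came near the jar or mallet, and passed the slicker with several centimetres to spare.

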